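# Release the extraction key left on

### The arm

A 6-joint arm with a two-finger parallel gripper is mounted at the origin on the work surface. World frame = base frame: x ahead of the robot, y to its left, z up, the work surface at z = 0. Lengths are in m, angles in degrees, forces in N, time in s.
With the tool pointing down it reaches from about 0.375 to 0.9 m from the base axis. Payload 3.1 kg.
Tool frame: the origin (TCP) lies on the centre line of the jaws, within the pads' length; the fingertips stand 25 mm ahead of it and the grasp point (between the pads) lies 6 mm ahead of it; z points along the fingers, y is the line along which they close (so a half turn about z gives the same grasp; the last joint's range is limited). The gripper opens to 87 mm and grips with 3 to 60 N. Pads are 19 mm wide; open, the fingers measure 117 mm over their backs; the gripper's body (75 mm by 190 mm) begins 51 mm behind the grasp point.
Start: joints at [-84.54, 30.224, 82.088, -0, 67.689, -10.227], TCP at [0.169, -0.602, 0.248] pointing down, gripper open.
Joint ranges: [-176.69, 176.69], [-43.24, 126.21], [12.49, 139.97], [-82, 262], [0, 151.66], [-163.58, 163.58]. Speed limits (degrees/s): [159.86, 159.86, 180, 180, 180, 180].

### API

Orientations are given as a 3x3 rotation matrix whose columns are the frame's x, y, z axes.
In Python, from rig import * gives the robot as it stands.
- The arm moves only by the tool step_arm, never from a script. Its argument "steps" is a list of rows, each a list of 7 numbers: the shift along the tool's x, y, z normalised to -1 to 1, where 1 is 0.3 m, then the turn, a rotation vector about the tool's x, y, z normalised to -1 to 1, where 1 is 45 degrees, then the gripper's target within -1 to 1 (shut at 1, half-way at 0, fully open at -1). A call has 1 to 8 rows; each row is the pose to reach, as a shift and turn from the pose commanded when the call began, along the tool's axes at that moment; what a row does not reach only later rows make up. A row lasts 1/12 s, in which the tool goes at most 41.7 mm and 7.16 degrees, less where a joint would pass 70% of its speed; a pose out of reach is approached as far as the arm can. A call with a number of a shift or a turn outside -1 to 1 is refused whole. A call with a gripper value outside its range is refused whole. The fingers move at their own pace and stop on an object; the grip force is fixed at half the most. Time passes only in rows, so rows that repeat a pose let the fingers close. It gives the time, the measured TCP pose, the force, the opening and the grip force at its end, in the units of the state.
- read_state(): the state, without advancing time (a new reading comes with each control period).
- capture(name): name is "scene" or "side" or "wrist"; returns a dict with "image" (400x640x3 uint8, red, green, blue), "vertical_fov" (degrees; the focal length in pixels is half the picture's height over the tangent of half this angle, whatever the lens; pixels are square), "cx", "cy" (the principal point, pixels), "world_from_camera" (4x4, takes a point from camera to world coordinates); the wrist camera has in their place "T_tool_cam" (4x4, takes a point from camera to tool coordinates, whose origin is the TCP and whose axes are the flange's). Camera axes: x right, y down, z forward; pixel columns grow to the right and rows downward; lengths in m; the calibration is good to about 2 mm. The wrist camera is an equidistant fisheye: a pixel r from the principal point sees the ray r / f radians off the axis. A picture is of the moment at which its call begins: read the wrist's pose just before it. There is no depth.
- hand_in(): hands the job in; it is judged then, once.
The state is a dict: "time_s": time; "joint_positions": joint angles; "qvel": joint speeds; "tau": joint torques, N m; "position": TCP position; "tcp_rot": TCP orientation; "force": force on the tool from outside, world axes, zero at the start; "moment": the same for the moment, N m; "opening": opening from 0.0 (shut) to 1.0 (fully open); "grasp_force": force on a finger pad.
Only numpy, scipy, OpenCV 4.12 (cv2) and the standard library are available. Lean on these libraries where they do the work, as an engineer would, in place of code of your own. Each camera call takes 0.05 s, during which the arm holds its last target. There are 200 camera calls.

### The job

One of the four identical yellow keys on the paint bench's extraction control box has been left latched down. Find it, by tapping the keys lightly with closed fingertips if you like, and press it in until its latch lets go, so that it springs back up level with the others. While it is still down, do not push any of the other three in further than a light tap; in the end all four keys are up. Leave the things standing about where they are: nothing is to be lifted or carried.

Things in the scene. Friction and masses are not known exactly. Their poses are not given: they have to be found in the camera images.
- panel: the extraction control box: a grey metal box 170 x 260 x 60 mm (x, y, z), fixed to the bench; origin at the centre of its underside on the bench, z up, top face 60 mm above the bench. Its keys stand in one straight row along the box's y axis, 45 mm from centre to centre (at y = -67.5, -22.5, 22.5 and 67.5 mm) and 20 mm from the box's middle towards its -x side. A cable gland sticks out 20 mm from the +x side.
- key_a_top (a point): centre of the upper face of one of the four identical yellow keys (34 x 28 mm along the box's x, y); moves with the key. A key that is up has this face 18 mm above the box's top (78 mm above the bench), the latched one 13 mm, a key pushed to its stop 8 mm. Around each key is a black rim 4 mm high. Which key stands at which place in the row, and which one is latched, is not told by its letter.
- key_a (a joint): how far this key is pressed down, m: 0 = up, 0.005 = latched, 0.010 = at its stop. A spring pushes every key up, with about 2 N at the top, 4 N at 0.005 and 6 N at the stop, so a key that is up starts to give at about 2 N; the latched key stands still until pushed with about 4 N. Pressed beyond 0.0075 the latch lets go, and when let go the key springs up by itself to 0. Keys that are up only spring.
- key_b_top (a point): another of the four keys, like key_a_top
- key_b (a joint): the same as key_a, for this key
- key_c_top (a point): another of the four keys, like key_a_top
- key_c (a joint): the same as key_a, for this key
- key_d_top (a point): another of the four keys, like key_a_top
- key_d (a joint): the same as key_a, for this key
- jar: small blue lidded jar, 38 mm across, 44 mm high, standing loose on the back part of the box's top; origin at the centre of its foot
- tape: roll of masking tape lying flat, 100 mm across, 25 mm high, hole 76 mm; origin at the centre of its underside
- paint_tin: paint tin with yellow label, 80 mm across, 100 mm high; origin at the centre of its foot
- glue: white glue bottle with orange cap, 56 mm across, 150 mm high; origin at the centre of its foot
- sanding_block: cork sanding block 110 x 65 x 40 mm (x, y, z), lying; origin at the centre of its underside
- roller: small paint roller lying on the bench: yellow sleeve 38 mm across, 100 mm long along its y; wire and black handle reach 182 mm towards its -x; origin on the bench under the middle of the sleeve

How it is judged (in metres and radians):
On the way, in this order (a step that is already met when the one before it is completed fails the run):
1. a key is pressed in past the latch (value of joint any of key_a, key_b, key_c, key_d above 0.0073 m).
2. all four keys are up (value of joint each of key_a, key_b, key_c, key_d below 0.0015 m), for 0.2 s.
At the end, for the whole second after the job is handed in: all four keys are up (each within 1.5 mm of its top position) and every loose thing is within 30 mm of where it stood (all of step 2 and distance of each of jar, tape, paint_tin, glue, sanding_block, roller from where it was at the start of the episode below 0.03 m); the robot touches nothing.
It fails at once if a second key is pushed in more than 4.5 mm while another is down (value of joint each of key_a, key_b above 0.0045 m or value of joint each of key_a, key_c above 0.0045 m or value of joint each of key_a, key_d above 0.0045 m or value of joint each of key_b, key_c above 0.0045 m or value of joint each of key_b, key_d above 0.0045 m or value of joint each of key_c, key_d above 0.0045 m).
It fails at once if a loose thing is shoved, lifted or carried more than 30 mm (distance of any of jar, tape, paint_tin, glue, sanding_block, roller from where it was at the start of the episode above 0.03 m).
It also fails if it takes over 51 s, if anything falls off the work surface, if the arm or the gripper's body presses on something with over 40 N, if the wrist force passes 120 N, or if a joint passes its speed limit or range.

## Working session

There is one attempt and no reset: what is moved stays moved. The work goes in short steps, Python scripts to look and compute and a tool call to move; the robot and the scene stay as the last step left them, time stands still between calls to the robot, and variables do not carry over. Pictures are saved under pics/ and viewed, at most 10 in all, crops included, and the job is handed in when it is done.

Besides the shell and the picture viewer there is one more tool, called after "Request:" by a JSON object that holds its "api" and its "payload". step_arm: Moves the arm, as the interface text tells. Scaled input: -1 to 1 covers 0.3 m each way for a shift and 45 degrees each way for a turn. Its arguments: {"type":"object","properties":{"steps":{"type":"array"}},"required":["steps"]}

```bash
mkdir -p pics
python3 - <<'E'
from rig import *
import cv2,numpy as np,pickle
s=read_state();print(s['time_s'],s['position'],s['tcp_rot'],s['force'])
d={}
for n in("scene","side"):
    c=capture(n);d[n]=c;cv2.imwrite(f"pics/{n}0.png",c["image"][:,:,::-1]);print(n,c["vertical_fov"],c["cx"],c["cy"],c["world_from_camera"])
pickle.dump(d,open("d.pkl","wb"))
E
```

```text
0.0 [ 0.16896927 -0.60101531  0.24657026] [[ 9.62740837e-01  2.70425674e-01 -1.89142989e-04]
 [ 2.70425434e-01 -9.62738455e-01  2.17974924e-03]
 [ 4.07364928e-04 -2.14968268e-03 -9.99997606e-01]] [-0.5587653  -0.96358163 -0.29100612]
scene 46.33158230514211 319.77086299738204 203.44793560043405 [[ 1.17185401e-01  5.60224495e-01 -8.20009815e-01  1.52926013e+00]
 [ 9.93023865e-01 -5.52216425e-02  1.04183367e-01  4.55283742e-04]
 [ 1.30837854e-02 -8.26498085e-01 -5.62787464e-01  7.15808755e-01]
 [ 0.00000000e+00  0.00000000e+00  0.00000000e+00  1.00000000e+00]]
side 54.91349684258542 315.68678603196537 196.88768135790488 [[ 0.99321005 -0.06938495  0.09337844  0.54920188]
 [-0.11491615 -0.71012429  0.69463499 -0.48624674]
 [ 0.01811309 -0.70064914 -0.71327603  0.67403176]
 [ 0.          0.          0.          1.        ]]
```

View pics/scene0.png

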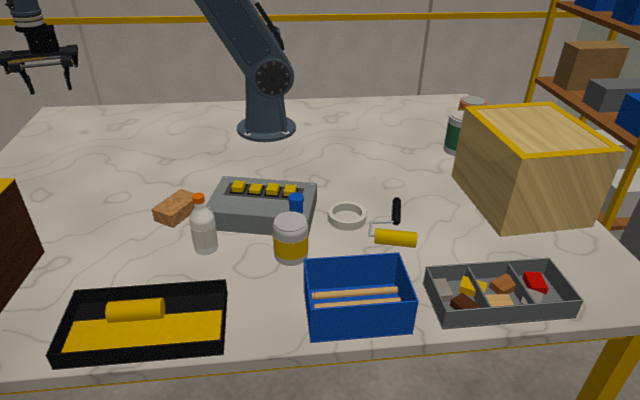

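View pics/side0.png

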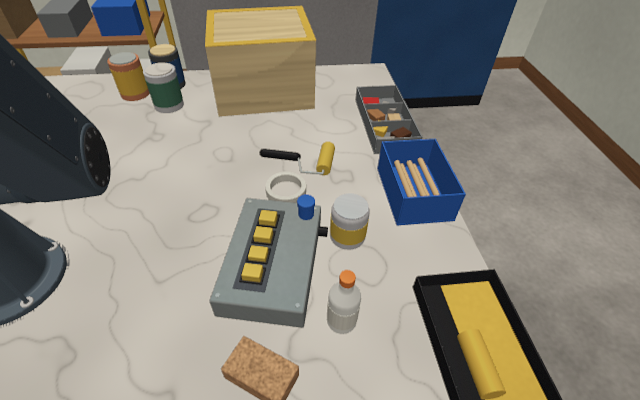

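The scene view shows the box with its keys around (238..290, 188), and in the side view they run from (268,217) to (252,272). The jar and tin are on the +x side. Next I'll enlarge both.

Run:
```python
import cv2,pickle,numpy as np
d=pickle.load(open("d.pkl","rb"))
a=cv2.resize(d["side"]["image"][190:330,205:335],None,fx=4,fy=4,interpolation=2)[:560,:]
b=cv2.resize(d["scene"]["image"][165:240,200:325],(520*6//6,312),interpolation=2)
im=np.zeros((600,800,3),np.uint8)
a=cv2.resize(d["side"]["image"][190:330,205:335],(390,420),interpolation=2)
b=cv2.resize(d["scene"]["image"][170:235,200:325],(400,208),interpolation=2)
im[:420,:390]=a;im[:208,400:]=b
cv2.imwrite("pics/crop.png",im[:430,:,::-1])
```

```text
(no output)
```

View pics/crop.png

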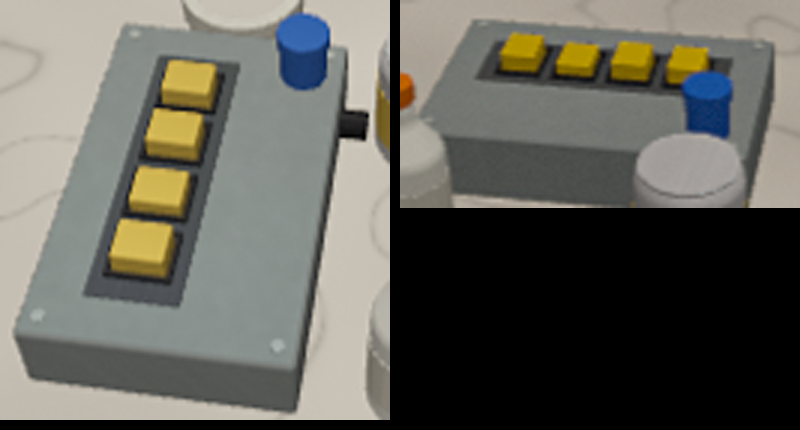

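The second key from the -y end looks lower in both views: side crop (160,187), scene crop (578,58). I'll fit the box pose from corners and keys.

```bash
cat > h.py <<'E'
import numpy as np,cv2,pickle
def cam(c):
    f=200/np.tan(np.radians(c["vertical_fov"]/2));return f,np.array(c["world_from_camera"])
def proj(c,p):
    f,T=cam(c);q=(np.asarray(p)-T[:3,3])@T[:3,:3];return np.c_[c["cx"]+f*q[:,0]/q[:,2],c["cy"]+f*q[:,1]/q[:,2]]
def ray(c,uv,z):
    f,T=cam(c);r=T[:3,:3]@np.array([(uv[0]-c["cx"])/f,(uv[1]-c["cy"])/f,1]);o=T[:3,3];return o+r*(z-o[2])/r[2]
E
python3 - <<'E'
from h import *
from scipy.optimize import least_squares
d=pickle.load(open("d.pkl","rb"))
K=[[-.02,y,.078] for y in(-.0675,-.0225,.0225,.0675)];K[1][2]=.073
P=np.array([[-.085,.13,.06],[.085,.13,.06],[.085,-.13,.06],[-.085,-.13,.06]]+K)
S=np.array([[247.7,198.3],[321,206.7],[304.3,312.7],[210.7,301.7],[252.7,271],[259,252.3],[264.3,233.3],[269.3,216.7]])
C=np.array([[316.3,183.1],[314,218.4],[207.8,206.9],[222.8,176.3],[238.4,184.7],[256.3,187.2],[272.5,187.5],[290,189.4]])
def W(p):
    c,s=np.cos(p[2]),np.sin(p[2]);R=np.array([[c,-s,0],[s,c,0],[0,0,1]]);return P@R.T+[p[0],p[1],0]
def f(p,full=False):
    a=proj(d["side"],W(p))-S;b=proj(d["scene"],W(p))-C
    return (a,b) if full else np.r_[a.ravel(),b.ravel()]
r=least_squares(f,[.55,-.1,0],loss='soft_l1');p=r.x
print(p[:2],np.degrees(p[2]));print(np.round(np.c_[f(p,True)],1));print(W(p).round(4))
# other things: tape, jar approx
for n,uv,z in(("jar",(306,198),.104),("tin",(350,207),.1),("glue",(347,278),.15)):print(n,ray(d["side"],uv,z))
np.save("p.npy",p)
E
```

```text
[ 0.52781365 -0.01966661] -13.665440575853296
[[-1.3 -1.4  1.  -0.3]
 [ 1.2 -2.  -5.7  1.8]
 [ 1.2  0.7 -6.   4.5]
 [-1.1 -0.2 -0.4 -0.6]
 [ 0.6 -0.9 -0.5 -0.4]
 [ 0.1 -0.5 -1.1  0.1]
 [-0.3 -1.2 -0.1 -0.6]
 [-0.6 -1.4 -0.2 -1.1]]
[[ 0.4759  0.1267  0.06  ]
 [ 0.6411  0.0866  0.06  ]
 [ 0.5797 -0.1661  0.06  ]
 [ 0.4145 -0.1259  0.06  ]
 [ 0.4924 -0.0805  0.078 ]
 [ 0.5031 -0.0368  0.073 ]
 [ 0.5137  0.0069  0.078 ]
 [ 0.5243  0.0506  0.078 ]]
jar [0.60350245 0.06763254 0.104     ]
tin [0.69080714 0.03720039 0.1       ]
glue [ 0.64648838 -0.15965257  0.15      ]
```

Request:
{"api": "step_arm", "payload": {"steps": [[0.79, -0.755, 0, 0, 0, 0, 1], [0.79, -0.755, 0, 0, 0, 0, 1], [0.79, -0.755, 0, 0, 0, 0, 1], [0.79, -0.755, 0, 0, 0, 0, 1], [0.79, -0.755, 0, 0, 0, 0, 1], [0.79, -0.755, 0, 0, 0, 0, 1], [0.79, -0.755, 0, 0, 0, 0, 1], [0.79, -0.755, 0, 0, 0, 0, 1]]}}

```text
time_s: 0.77
position: [0.3364, -0.3167, 0.2473]
tcp_rot: [[0.963, 0.27, -0.0], [0.27, -0.963, 0.001], [-0.0, -0.002, -1.0]]
force: [0.4, 0.0, -0.2]
opening: 0.48
grasp_force: 0.0
```

Request:
{"api": "step_arm", "payload": {"steps": [[0.79, -0.755, 0.155, 0, 0, 0.653, 1], [0.79, -0.755, 0.155, 0, 0, 0.653, 1], [0.79, -0.755, 0.155, 0, 0, 0.653, 1], [0.79, -0.755, 0.155, 0, 0, 0.653, 1], [0.79, -0.755, 0.155, 0, 0, 0.653, 1], [0.79, -0.755, 0.155, 0, 0, 0.653, 1], [0.79, -0.755, 0.155, 0, 0, 0.653, 1], [0.79, -0.755, 0.155, 0, 0, 0.653, 1]]}}

```text
time_s: 1.43
position: [0.4926, -0.0537, 0.2036]
tcp_rot: [[0.972, -0.237, -0.0], [-0.237, -0.972, 0.0], [-0.0, 0.0, -1.0]]
force: [0.2, -1.9, 0.1]
opening: 0.01
grasp_force: 0.0
```

Run:
```python
from rig import *
import cv2,numpy as np,pickle
s=read_state();print(s['time_s'],s['position'],s['tcp_rot'],s['force'],s['opening'])
c=capture("wrist");cv2.imwrite("pics/w1.png",c["image"][:,:,::-1]);print({k:v for k,v in c.items() if k!="image"})
pickle.dump((s,c),open("w1.pkl","wb"))
```

```text
1.4333 [ 0.49263001 -0.05368848  0.20361302] [[ 9.71539201e-01 -2.36878413e-01 -4.45691157e-04]
 [-2.36878406e-01 -9.71539302e-01  7.05103216e-05]
 [-4.49708849e-04  3.70710694e-05 -9.99999898e-01]] [ 0.20760329 -1.8912684   0.09580931] 0.010168991513155387
{'vertical_fov': 65.70646984690485, 'cx': 319.2489620506808, 'cy': 202.7186682816348, 'T_tool_cam': array([[ 6.77925864e-04, -9.66668518e-01, -2.56030304e-01,
         7.20315643e-02],
       [ 9.99999654e-01,  7.78891227e-04, -2.92949694e-04,
         5.54778521e-04],
       [ 4.82605004e-04, -2.56030017e-01,  9.66668711e-01,
        -1.37045306e-01],
       [ 0.00000000e+00,  0.00000000e+00,  0.00000000e+00,
         1.00000000e+00]])}
```

View pics/w1.png

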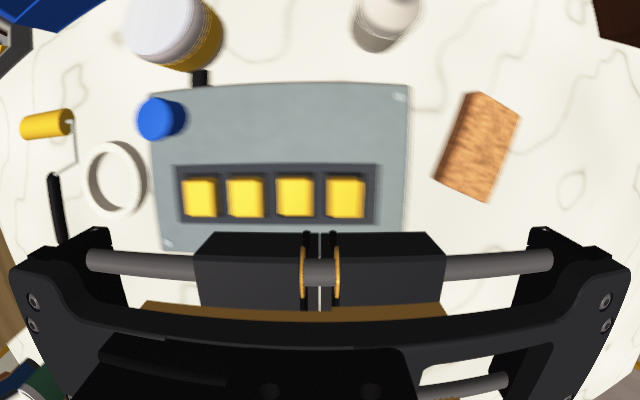

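Wrist view: the keys are at (200,197), (246,197), (295,197) and (345,197). Right is -y, so the suspect is (295,197).

Run:
```python
from h import *
from rig import *
s,c=pickle.load(open("w1.pkl","rb"))
im=c["image"].astype(int);m=((im[...,0]>170)&(im[...,1]>130)&(im[...,2]<120)).astype(np.uint8)
m[:150]=0;m[235:]=0;m[:,:170]=0;m[:,390:]=0
n,_,st,ce=cv2.connectedComponentsWithStats(m)
f=200/np.tan(np.radians(c["vertical_fov"]/2));T=c["T_tool_cam"];R=s["tcp_rot"];pos=np.array(s["position"])
o=pos+R@T[:3,3]
for i in range(1,n):
    if st[i,4]<100:continue
    u=np.array([st[i,0]+st[i,2]/2,st[i,1]+st[i,3]/2]);v=ce[i]-[c["cx"],c["cy"]];r=np.hypot(*v);a=r/f
    k=R@T[:3,:3]@np.r_[np.sin(a)*v/r,np.cos(a)]
    print(st[i],ce[i].round(1),[(o+k*(z-o[2])/k[2]).round(4)[:2] for z in(.078,.073)])
s=read_state();print(s["time_s"],s["position"],s["force"])
```

```text
[ 277  179   35   37 1251] [294.3 196.8] [array([ 0.5052, -0.0348]), array([ 0.5041, -0.0341])]
[ 182  180   33   37 1090] [198.6 198.2] [array([0.5253, 0.0523]), array([0.5246, 0.0546])]
[ 227  180   36   37 1236] [244.5 197.9] [array([0.5149, 0.009 ]), array([0.514 , 0.0105])]
[ 327  180   37   38 1330] [344.6 198.3] [array([ 0.4935, -0.0772]), array([ 0.4922, -0.0773])]
1.4833 [ 0.49540452 -0.04758287  0.2029194 ] [2.09592415 3.85386645 0.58551557]
```

Request:
{"api": "step_arm", "payload": {"steps": [[0, 0, 0, 0, 0, 0, 1], [0, 0, 0.1, 0, 0, 0, 1], [0, 0, 0.2, 0, 0, 0, 1], [0, 0, 0.25, 0, 0, 0, 1], [0, 0, 0.25, 0, 0, 0, 1], [0, 0, 0.25, 0, 0, 0, 1], [0, 0, 0.25, 0, 0, 0, 1], [0, 0, 0.25, 0, 0, 0, 1]]}}

```text
time_s: 2.15
position: [0.493, -0.0565, 0.1303]
tcp_rot: [[0.971, -0.238, 0.003], [-0.238, -0.971, -0.001], [0.003, 0.0, -1.0]]
force: [-0.2, -1.0, -1.4]
opening: 0.008
grasp_force: 0.0
```

Request:
{"api": "step_arm", "payload": {"steps": [[0.016, -0.074, 0, 0, 0, 0, 1], [0.016, -0.074, 0.0, 0, 0, 0, 1], [0.016, -0.074, 0.04, 0, 0, 0, 1], [0.016, -0.074, 0.078, 0, 0, 0, 1], [0.016, -0.074, 0.078, 0, 0, 0, 1], [0.016, -0.074, 0.078, 0, 0, 0, 1], [0.016, -0.074, 0.078, 0, 0, 0, 1], [0.016, -0.074, 0.078, 0, 0, 0, 1]]}}

```text
time_s: 2.82
position: [0.5026, -0.0356, 0.1065]
tcp_rot: [[0.972, -0.237, 0.002], [-0.237, -0.972, -0.001], [0.002, 0.0, -1.0]]
force: [0.1, 0.4, 0.3]
opening: 0.005
grasp_force: 0.0
```

Run:
```python
from rig import *
import cv2
s=read_state();print(s["time_s"],s["position"],s["force"])
im=[capture(n)["image"] for n in("side","scene")]
a=cv2.resize(im[0][190:330,205:335],(390,420),interpolation=2)
b=cv2.resize(im[1][135:260,200:325],(400,400),interpolation=2)
import numpy as np
o=np.zeros((420,800,3),np.uint8);o[:,:390]=a;o[:400,400:]=b
cv2.imwrite("pics/c2.png",o[:,:,::-1])
```

```text
2.8167 [ 0.50259685 -0.03558807  0.10650771] [0.1294219  0.38266575 0.27491323]
```

View pics/c2.png

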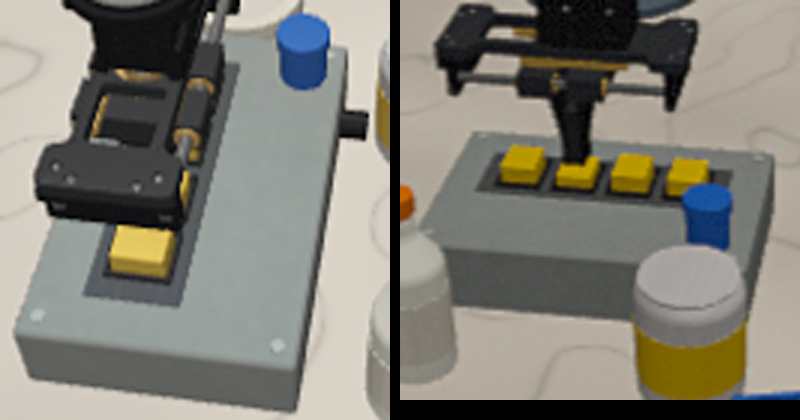

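The fingertips are centred above the second key, crop (578,160). I'll tap it: for an up key, 3 mm down should give about 3 N.

Request:
{"api": "step_arm", "payload": {"steps": [[0, 0, 0.01, 0, 0, 0, 1], [0, 0, 0.02, 0, 0, 0, 1], [0, 0, 0.02, 0, 0, 0, 1], [0, 0, 0.02, 0, 0, 0, 1], [0, 0, 0.02, 0, 0, 0, 1], [0, 0, 0.02, 0, 0, 0, 1]]}}

```text
time_s: 3.42
position: [0.5021, -0.0352, 0.0996]
tcp_rot: [[0.972, -0.237, -0.0], [-0.237, -0.972, 0.0], [-0.0, -0.0, -1.0]]
force: [0.3, 0.4, -0.3]
opening: 0.001
grasp_force: 0.0
```

Request:
{"api": "step_arm", "payload": {"steps": [[0, 0, 0.005, 0, 0, 0, 1], [0, 0, 0.01, 0, 0, 0, 1], [0, 0, 0.01, 0, 0, 0, 1], [0, 0, 0.01, 0, 0, 0, 1]]}}

```text
time_s: 3.75
position: [0.5023, -0.0353, 0.0969]
tcp_rot: [[0.972, -0.237, 0.001], [-0.237, -0.972, -0.0], [0.001, 0.0, -1.0]]
force: [0.5, 1.0, 3.8]
opening: 0.005
grasp_force: 1.9
```

No force at tip height 74.6 mm and 3.8 N at 72 mm, so this is the latched key. Pressing it through.

Request:
{"api": "step_arm", "payload": {"steps": [[0, 0, 0.005, 0, 0, 0, 1], [0, 0, 0.01, 0, 0, 0, 1], [0, 0, 0.012, 0, 0, 0, 1], [0, 0, 0.012, 0, 0, 0, 1], [0, 0, 0.012, 0, 0, 0, 1]]}}

```text
time_s: 4.17
position: [0.5023, -0.0353, 0.0934]
tcp_rot: [[0.972, -0.237, 0.001], [-0.237, -0.972, -0.0], [0.001, 0.0, -1.0]]
force: [-0.5, -0.4, 7.4]
opening: 0.007
grasp_force: 3.3
```

Request:
{"api": "step_arm", "payload": {"steps": [[0, 0, -0.02, 0, 0, 0, 1], [0, 0, -0.06, 0, 0, 0, 1], [0, 0, -0.15, 0, 0, 0, 1], [0, 0, -0.25, 0, 0, 0, 1], [0, 0, -0.4, 0, 0, 0, 1], [0, 0, -0.4, 0, 0, 0, 1], [0, 0, -0.4, 0, 0, 0, 1]]}}

```text
time_s: 4.75
position: [0.5036, -0.0357, 0.2155]
tcp_rot: [[0.972, -0.237, 0.006], [-0.237, -0.972, -0.002], [0.006, 0.0, -1.0]]
force: [-0.4, 0.2, 0.5]
opening: 0.006
grasp_force: 0.0
```

Request:
{"api": "step_arm", "payload": {"steps": [[-0.2, 0.7, 0, 0, 0, 0, 1], [-0.2, 0.7, 0, 0, 0, 0, 1], [-0.2, 0.7, 0, 0, 0, 0, 1], [-0.2, 0.7, 0, 0, 0, 0, 1], [-0.2, 0.7, 0, 0, 0, 0, 1], [-0.2, 0.7, 0, 0, 0, 0, 1], [-0.2, 0.7, 0, 0, 0, 0, 1], [-0.2, 0.7, 0, 0, 0, 0, 1]]}}

```text
time_s: 5.42
position: [0.3932, -0.2245, 0.2118]
tcp_rot: [[0.971, -0.239, -0.002], [-0.239, -0.971, 0.003], [-0.003, -0.002, -1.0]]
force: [-0.2, -0.3, -0.7]
opening: 0.006
grasp_force: 0.0
```

Run:
```python
from rig import *
import cv2
s=read_state();print(s["time_s"],s["position"],s["force"])
im=[capture(n)["image"] for n in("side","scene")]
a=cv2.resize(im[0][190:330,205:335],(390,420),interpolation=2)
b=cv2.resize(im[1][135:260,200:325],(400,400),interpolation=2)
import numpy as np
o=np.zeros((420,800,3),np.uint8);o[:,:390]=a;o[:400,400:]=b
cv2.imwrite("pics/c3.png",o[:,:,::-1])
```

```text
5.4167 [ 0.39316644 -0.22453102  0.2118229 ] [-0.15662573 -0.31038519 -0.70593138]
```

View pics/c3.png

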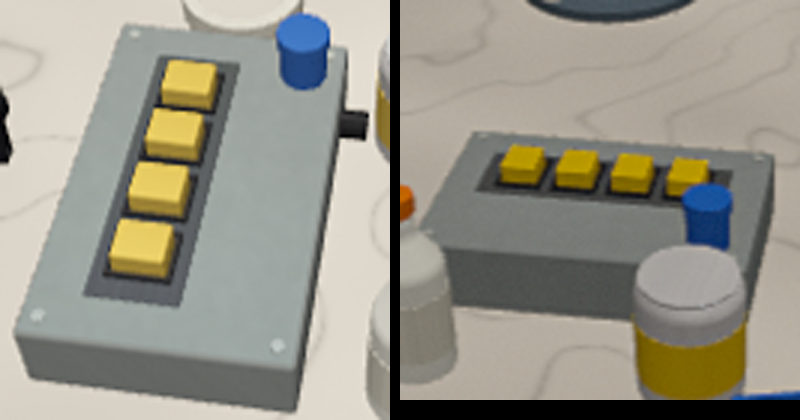

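All four keys now stand level: the second key, crop (160,185) and (578,165), is up like the others. The jar and tin have not moved. Handing in.

```bash
python3 -c "
from rig import *
print(hand_in())"
```

```text
the job is handed in; nothing more can be done
None
```

The latched key was the second from the box's -y end; I pressed it through its latch, the last pictures show all four keys level and the jar and tin unmoved, and the job is handed in (no verdict was returned).

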